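# Dock the bike key's cover and slide the stop snug

### The job

The bike key's coral block cover lies askew in the top tray of the mint green key organiser. Plug it fully home, square, into the wide socket of the dock (the socket lies under the yellow tab), then leave the aluminium sliding stop pushed snug up behind it. Do not ram the cover: feel your way, stop pushing when it resists, and never press harder than about 25 N. Leave the other things where they stand.

Things in the scene. Friction and masses are not known exactly. Their poses are not given: they have to be found in the camera images.
- organiser: Mint green metal key organiser, fixed, 300 (x) x 250 (y) x 45 mm; its slim drawer is not needed. Origin: centre of the underside; x points from the drawer front (robot side) to the back panel (x = 145 mm, 62 mm above the deck, pegs reach to x = 123 mm). Its flat top, the deck, is at z = 45 mm; the dock, the stop and the cover are on it.
- dock_range (a point): Point of the organiser at x = 45, y = 0, z = 45 mm of its frame, same axes. The dock's front face lies at this x exactly; dock 112 (y) x 36 (x) x 32.5 mm high, square to the organiser, fixed with its middle anywhere within 12 mm either side of this point in y: THAT y OFFSET IS NOT MEASURED, find it by touch or by eye.
- socket_bottom (a point): Point of the organiser at x = 73, y = 0, z = 45 mm, same axes: the x of the socket's bottom (its y is the dock's, not measured). Socket: in the dock's front face, open towards -x, 80 mm wide, 24.5 mm high above the deck, 28 mm deep; the mouth flares to 90 mm wide over the first 9 mm.
- tab_range (a point): Point of the organiser at x = 65, y = 0, z = 89.5 mm, same axes: mid-length and mid-height of the dock's yellow tab (its y is the dock's, not measured). The tab stands on the dock exactly over the socket's middle: 12 mm thick in y, 24 mm long in x, 24 mm high, rigid; it may be touched.
- cover_mid (a point): Centre (11 mm above its underside) of the loose hard silicone key cover, a coral block 44 (its x) x 76 (its y) x 22 mm high, about 90 g, a steel key flush in its top. Lies on the deck between stop and dock. Its x axis, within 0.5 rad of the organiser's x, is the plugging direction. Fully home its centre is at x = 51 mm in the organiser's frame, its last 16 mm standing out of the dock.
- stop_face (a point): Middle of the front face (towards the cover) of the aluminium sliding stop, 18 mm above the deck: an upright plate 12 mm thick (x), 120 mm wide (y), 36 mm high, rubber top edge, guided, always square to the organiser and centred at its y = 0. Its rear face, 12 mm behind this point, can be pushed. Axes as the organiser's.
- stop (a joint): Travel of the stop along the organiser's +x, 0 to 0.106 m; it slides with about 3 N of friction and stays where it is left. At 0 its front face is at x = -66 mm in the organiser's frame; snug behind a fully home cover it reads 0.095.
- bird: Bystander: small white ceramic bird, 46 mm high, about 36 mm wide, standing on the deck beside the dock. Origin: centre of its underside.
- hair_clip: Bystander: black plastic hair clip, 75 x 30 x 18 mm, on the table. Origin: centre of its underside.
- padlock: Bystander: brass padlock, 22 x 40 x 63 mm, on the table. Origin: centre of its underside.
- coin_bowl: Bystander: blue bowl, 100 mm across, 40 mm high, on the table. Origin: centre of its underside.
- bike_light: Bystander: black bike light, 50 x 38 x 38 mm, on the table. Origin: centre of its underside.
Not all that is in view belongs to the job. Of the things that look like the part that bears cover_mid, the larger one is meant.

How it is judged:
On the way:
1. the cover's nose is at least 12 mm inside the socket, square to it (x of cover_mid in the frame of organiser above 0.035 m and y of cover_mid in the frame of organiser between -0.017 and 0.017 m and z of cover_mid in the frame of organiser below 0.06 m and angle between the x axis of cover_mid and the x axis of organiser, either way round below 0.15 rad), for 0.1 s.
At the end, for the whole second after the job is handed in: The cover lies flat in the socket, its nose within 2.5 mm of the socket's bottom and square within 0.06 rad, the stop's face within 2.5 mm of the cover's rear, everything at rest (x of cover_mid in the frame of organiser above 0.0485 m and y of cover_mid in the frame of organiser between -0.017 and 0.017 m and z of cover_mid in the frame of organiser below 0.06 m and angle between the x axis of cover_mid and the x axis of organiser, either way round below 0.06 rad and x of cover_mid in the frame of stop_face below 0.0245 m and linear speed of cover below 0.01 m/s and velocity of joint stop between -0.005 and 0.005 m/s); the robot touches nothing.
It fails at once if the cover is rammed: contact forces on it (front and rear added) over 60 N, a push of about 30 N (contact force between cover and anything else above 60 N).
It fails at once if the bird is pushed over 15 mm or tipped (distance of bird from where it was at the start of the episode above 0.015 m or angle between bird's own z axis and vertical above 0.3 rad).
It fails at once if another bystander is moved over 20 mm (distance of any of hair_clip, padlock, coin_bowl, bike_light from where it was at the start of the episode above 0.02 m).
It also fails if it takes over 69 s, if anything falls off the work surface, if the arm or the gripper's body presses on something with over 40 N, if the wrist force passes 120 N, or if a joint passes its speed limit or range.

### The arm

A 6-joint arm with a two-finger parallel gripper is mounted at the origin on the work surface. World frame = base frame: x ahead of the robot, y to its left, z up, the work surface at z = 0. Lengths are in m, angles in rad, forces in N, time in s.
With the tool pointing down it reaches from about 0.3 to 0.825 m from the base axis. Payload 5.4 kg.
Tool frame: the origin (TCP) lies at the very end of the fingers, on their centre line; the grasp point (between the pads) lies 19 mm behind it; z points along the fingers, x is the direction in which the jaws open and shut, and the axes are right-handed (so a half turn about z gives the same grasp; the last joint's range is limited). The gripper opens to 92 mm and grips with 3 to 60 N. Pads are 20 mm wide; open, the fingers measure 128 mm over their backs; the gripper's body (75 mm by 189 mm) begins 69 mm behind the grasp point.
Start: joints at [-1.55, 0.158, 1.597, -0, 1.386, -0.21], TCP at [0.132, -0.56, 0.175] pointing down, gripper open.
Joint ranges: [-2.91, 2.91], [-0.94, 2.29], [0.18, 2.7], [-1.29, 4.43], [0.17, 2.64], [-3, 3]. Speed limits (rad/s): [2.57, 2.57, 3.14, 3.14, 3.14, 3.14].

### API

Orientations are given as a rotation vector (axis times angle).
In Python, from workcell import bot gives the robot as it stands. Calls block until the motion is done:
- bot.goto(position, orientation): joint-space move of the TCP to a pose.
- bot.line_to(position, rot=None, max_speed=0.15): straight line of the TCP; rot=None keeps the orientation; max_speed is the mean speed in m/s.
- bot.set_joints(angles): joint-space move.
- bot.set_gripper(opening, newtons=None): opening from 0.0 (shut) to 1.0 (fully open); newtons is the grip in N (None keeps the last); returns when the fingers have stopped.
- bot.hold(seconds).
- bot.inverse_kinematics(position, orientation): joint angles nearest the present ones, or None.
- bot.read_camera(name): name is "scene" or "side" or "wrist"; returns a dict with "pixels" (480x640x3 uint8, blue, green, red), "fx", "fy", "cx", "cy" (pixels), "k1" (the pictures are not rectified: a ray, as slopes to the right and down, at radius r is drawn at 1 + k1 r^2 times it, then the intrinsics apply), "R" (3x3) and "t" (3): a world point X has camera coordinates R X + t. Camera axes: x right, y down, z forward; pixel columns grow to the right and rows downward; lengths in m; the calibration is good to about 2 mm. A picture is of the moment at which its call begins. There is no depth.
A pose or a line that the arm cannot do raises bot.MotionError and nothing moves.
- bot.job_done(): hands the job in, once; it reports no verdict.
Readings, each from a call of its own:
- bot.current_clock(): time.
- bot.current_joints(): joint angles.
- bot.current_joint_vel(): joint speeds.
- bot.current_effort(): joint torques, N m.
- bot.current_ee_pos(): TCP position.
- bot.current_tool_rot(): TCP orientation.
- bot.current_contact_force(): force on the tool from outside, world axes, zero at the start.
- bot.current_ft_torque(): the same for the moment, N m.
- bot.current_opening(): opening from 0.0 (shut) to 1.0 (fully open).
Only numpy, scipy, OpenCV 4.12 (cv2) and the standard library are available. Lean on these libraries where they do the work, as an engineer would, in place of code of your own. Each camera call takes 0.05 s, during which the arm holds its last target. There are 200 camera calls.

## Working session

There is one attempt and no reset: what is moved stays moved. The work goes in short steps, each a Python script; the robot and the scene stay as the last script left them, time stands still between calls to the robot, and variables do not carry over. Pictures are saved under pics/ and viewed, about 8 in all and at most 12, crops included, and the job is handed in when it is done.

```bash
ls; mkdir -p pics; cat > h.py <<'E'
import numpy as np, cv2
from workcell import bot
def ray(c,u,v):
    x=(u-c["cx"])/c["fx"]; y=(v-c["cy"])/c["fy"]; a,b=x,y
    for _ in range(20):
        s=1+c["k1"]*(a*a+b*b); a,b=x/s,y/s
    R=np.array(c["R"]);t=np.array(c["t"])
    return -R.T@t, R.T@np.array([a,b,1.])
def onz(c,u,v,z):
    o,d=ray(c,u,v); return o+d*(z-o[2])/d[2]
def proj(c,X):
    p=np.array(c["R"])@np.array(X)+np.array(c["t"]); a,b=p[:2]/p[2]; s=1+c["k1"]*(a*a+b*b)
    return np.array([c["fx"]*a*s+c["cx"],c["fy"]*b*s+c["cy"]])
E
python3 - <<'E'
from h import *
import pickle
for n in("scene","side"):
    c=bot.read_camera(n); cv2.imwrite(f"pics/{n}0.png",c["pixels"]); pickle.dump(c,open(n+"0.pkl","wb"))
    print(n,-np.array(c["R"]).T@c["t"],c["fx"],c["k1"], np.array(c["R"])[2])
print(bot.current_clock(),bot.current_tool_rot())
E
```

```text
pics
scene [ 1.29609561 -0.2387466   0.78048178] 458.62981098765744 -0.046782642531384096 [-0.72050276  0.23919499 -0.65089287]
side [0.29482106 0.5833362  0.82378347] 512.9435724999184 0.02703484526182424 [ 0.25832352 -0.5732965  -0.77756034]
0.1 [-2.46140777e+00  1.95008190e+00  1.64952653e-03]
```

View pics/scene0.png

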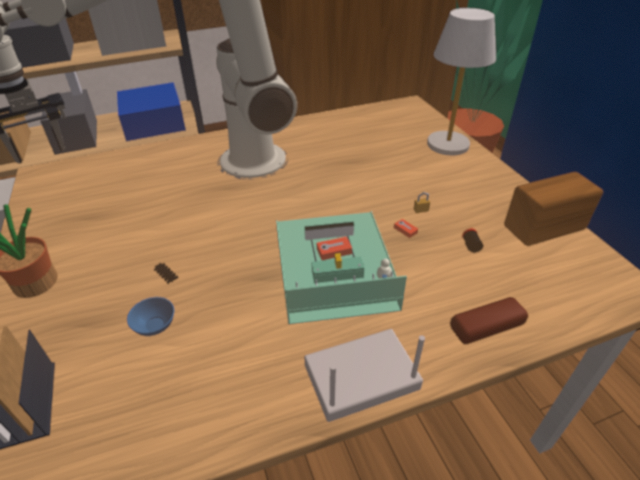

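View pics/side0.png

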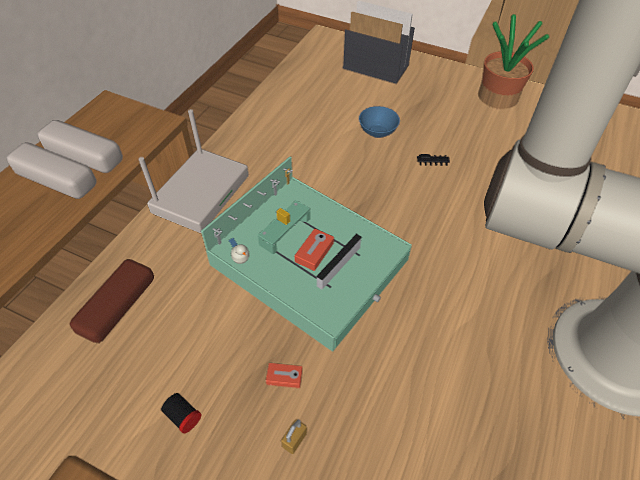

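The scene picture shows two coral candidates: one in the organiser's tray (scene 335,247; side 315,249) and a smaller one loose on the table (scene 405,228; side 284,375). The bike light's red end (side 190,420) is not coral-shaped. I choose the larger one, in the tray between the stop and the dock, and will check it with a close wrist view.

```bash
python3 - <<'E'
from h import *
import pickle
from scipy.spatial.transform import Rotation as Ro
c=pickle.load(open("side0.pkl","rb"))
for n,u,v,z in[("cornerFR",333,337,.045),("cornerFL",410,246,.045),("cover",315,247,.067),("small",284,375,.02),("bird",240,250,.07),("tab",284,216,.09)]: print(n,onz(c,u,v,z))
f,l=onz(c,333,337,.045),onz(c,410,246,.045)
d=(l-f)/np.linalg.norm(l-f); print(np.linalg.norm(l-f)); yaw=np.arctan2(-d[0],d[1]); print("yaw",yaw)
C=onz(c,315,247,.067)
print(Ro.from_rotvec(bot.current_tool_rot()).as_matrix())
w=bot.read_camera("wrist"); R=Ro.from_rotvec(bot.current_tool_rot()).as_matrix()
cp=-np.array(w["R"]).T@w["t"]; print("cam in tool",R.T@(cp-bot.current_ee_pos()), np.array(w["R"])@R, w["fx"])
E
python3 -c "
import cv2
a=cv2.imread('pics/side0.png')[150:360,190:430]
cv2.imwrite('pics/sc.png',cv2.resize(a,None,fx=3,fy=2.85,interpolation=2))"
```

```text
cornerFR [0.44608837 0.20926086 0.045     ]
cornerFL [ 0.39394183 -0.02898658  0.045     ]
cover [0.54888906 0.06775593 0.067     ]
small [0.49454376 0.2942736  0.02      ]
bird [0.66816221 0.13600544 0.07      ]
tab [0.6258314  0.04318422 0.09      ]
0.2438874889984389
yaw 2.9261151213005614
[[ 2.28742441e-01 -9.73486978e-01 -7.50292904e-06]
 [-9.73485597e-01 -2.28742130e-01  1.68227958e-03]
 [-1.63939350e-03 -3.77504743e-04 -9.99998585e-01]]
cam in tool [-1.97470628e-04 -7.82954233e-02 -2.09618374e-01] [[ 9.99999795e-01 -5.80500000e-04  2.69228525e-04]
 [ 6.32205473e-04  9.61307179e-01 -2.75477961e-01]
 [-9.88963577e-05  2.75478075e-01  9.61307350e-01]] 393.41823362143646
```

```bash
cat >> h.py <<'E'
from scipy.spatial.transform import Rotation as Ro
def rot(yaw,flip=False):   # tool down, tool x along organiser y (yaw) ; flip = half turn
    s=-1 if flip else 1
    ox=np.array([np.cos(yaw),np.sin(yaw),0]);oy=np.array([-np.sin(yaw),np.cos(yaw),0])
    return Ro.from_matrix(np.array([s*oy,s*ox,[0,0,-1]]).T).as_rotvec()
E
python3 - <<'E'
from h import *
import pickle
yaw=-.215; O=np.array([.567,.058]); ox=np.array([np.cos(yaw),np.sin(yaw)])
for f in(0,1):
    p=O+ox*(-.06 if f==0 else .05)
    q=bot.inverse_kinematics([*p,.21],rot(yaw,f)); print(f,q)
f=0 if bot.inverse_kinematics([*(O-.06*ox),.21],rot(yaw,0)) is not None else 1
p=O+ox*(-.06 if f==0 else .05)
bot.goto([*p,.21],rot(yaw,f))
c=bot.read_camera("wrist");pickle.dump(c,open("w1.pkl","wb")); cv2.imwrite("pics/w1.png",c["pixels"]);print(f,bot.current_clock(),bot.current_joints())
E
```

```text
0 [-0.09739325 -0.02609391  1.72135007  0.          1.44633648 -1.45318957]
1 [-0.11865167  0.24714527  1.42540555  0.          1.46904183  1.66714465]
0 2.8 [-9.86098165e-02 -2.58313721e-02  1.72127212e+00 -1.30798112e-04
  1.44629849e+00 -1.45313274e+00]
```

View pics/w1.png

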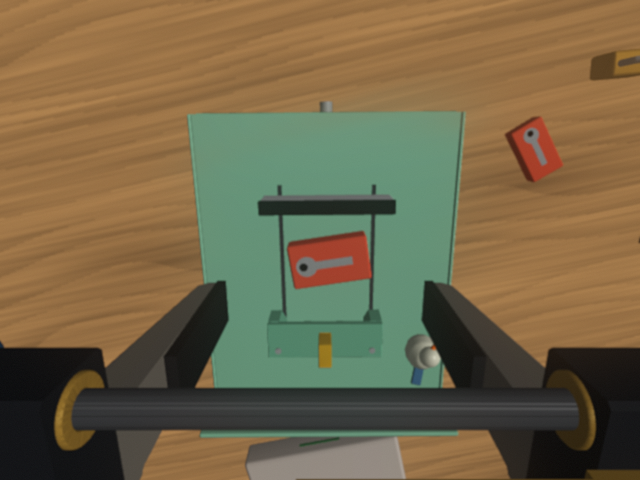

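The wrist view confirms it: the larger coral cover (330,260) lies in the tray between the stop (327,205) and the dock (325,337). The tab is at (325,350), the bird is on the dock's +y side at (422,352), and the smaller coral decoy is off on the table at (533,149).

```bash
cat >> h.py <<'E'
def big(m):
    k=cv2.findContours(m.astype(np.uint8),0,1)[0]; return max(k,key=cv2.contourArea)
def coral(c,roi):   # min-area rect of the coral top -> world centre, size
    hsv=cv2.cvtColor(c["pixels"],cv2.COLOR_BGR2HSV); m=((hsv[...,0]<8)|(hsv[...,0]>174))&(hsv[...,1]>150)&(hsv[...,2]>150)
    z=np.zeros_like(m); x0,y0,x1,y1=roi; z[y0:y1,x0:x1]=m[y0:y1,x0:x1]
    P=cv2.convexHull(big(z))[:,0]; W=np.array([onz(c,*p,.067)[:2] for p in P],np.float32)
    return cv2.minAreaRect(W*1000), cv2.boxPoints(cv2.minAreaRect(W*1000))
E
python3 - <<'E'
from h import *
import pickle
c=pickle.load(open("w1.pkl","rb")); im=c["pixels"]; hsv=cv2.cvtColor(im,cv2.COLOR_BGR2HSV)
g=(hsv[...,0]>60)&(hsv[...,0]<90)&(hsv[...,1]>40)
print(hsv[150,300],hsv[340,290],hsv[350,325],hsv[240,300])
# left/right edge lines rows 120..270, front edge cols 200..450
L=[onz(c,np.where(g[r,150:260])[0][0]+150-.5,r,.045)[:2] for r in range(130,275,5)]
Rr=[onz(c,np.where(g[r,380:480])[0][-1]+380+.5,r,.045)[:2] for r in range(130,275,5)]
F=[onz(c,u,np.where(g[90:140,u])[0][0]+90-.5,.045)[:2] for u in list(range(200,310,5))+list(range(340,455,5))]
def fit(P):
    vx,vy,x,y=cv2.fitLine(np.array(P,np.float32),cv2.DIST_HUBER,0,.001,.001).ravel(); 
    return np.array([x,y]),np.array([vx,vy])
for n,P in(("L",L),("R",Rr),("F",F)):
    p,d=fit(P); print(n,p,np.degrees(np.arctan2(d[1],d[0])))
tab=(hsv[...,0]>15)&(hsv[...,0]<30)&(hsv[...,1]>180); tab[:,:300]=0;tab[:,350:]=0;tab[:320]=0;tab[375:]=0
print("tab",cv2.boundingRect(big(tab)))
print("cover",coral(c,(270,215,390,300)))
print("small",cv2.minAreaRect(np.array([1000*onz(c,u,v,.02)[:2] for u,v in((506,134),(541,117),(562,161),(532,180))],np.float32)))
a=im[180:390,240:460]; cv2.imwrite("pics/w1c.png",cv2.resize(a,None,fx=2.8,fy=2.8,interpolation=2))
E
```

```text
[ 73  76 150] [ 74  95 129] [ 22 201 152] [15 90 99]
L [ 0.46956906 -0.04780848] -12.070313
R [0.55194956 0.19144604] -11.835651
F [0.42400506 0.10877926] 77.93737
tab (320, 334, 11, 33)
cover (((553.1568603515625, 65.8221435546875), (72.91542053222656, 41.11229705810547), 86.54165649414062), array([[530.4389  ,  30.670834],
       [571.4764  ,  28.190823],
       [575.8748  , 100.97345 ],
       [534.83734 , 103.45346 ]], dtype=float32))
small ((495.09027099609375, 286.0760498046875), (55.06822967529297, 35.13593673706055), 22.453763961791992)
```

View pics/w1c.png

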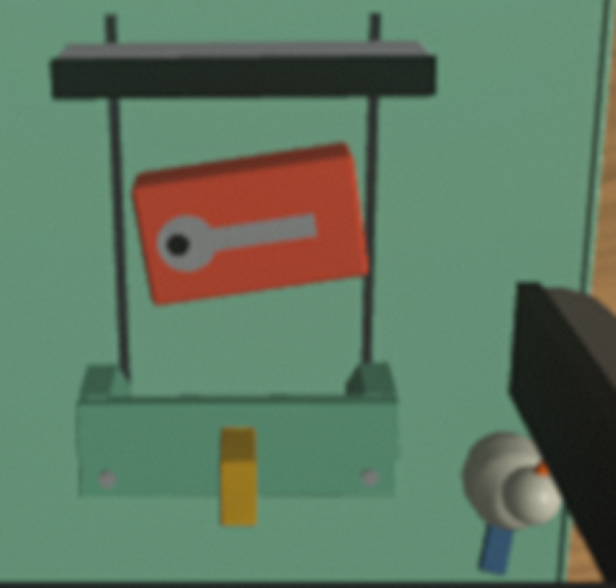

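The crop shows the cover tilted by about 8°, with a steel key flush in its top. The dock's top front edge runs from (268,323) to (382,323), the tab is centred at column 325, and the bird is clear at (418,351).

```bash
cat >> h.py <<'E'
YAW=-.2087; OX=np.array([np.cos(YAW),np.sin(YAW)]); OY=np.array([-OX[1],OX[0]]); O0=np.array([.5669,.0598])
def toorg(p): d=np.array(p)[:2]-O0; return np.array([d@OX,d@OY])
def w(x,y,z): return [*(O0+x*OX+y*OY),.045+z]
E
python3 - <<'E'
from h import *
import pickle
c=pickle.load(open("w1.pkl","rb"))
for n,u,v,z in[("dockL",267.9,322.5,.0775),("dockR",381.8,322.5,.0775),("tab",325.5,355,.1015),("tabL",320,355,.1015),("tabR",331,355,.1015),("bird",419,350,.065),("stop rear edge",327,196,.081),("stop front edge",327,200,.081),("stopbottom",327,214,.045)]:
    print(n,toorg(onz(c,u,v,z))*1000)
r,b=coral(c,(270,215,390,300)); print(r[0],toorg(np.array(r[0])/1000)*1000)
# grasp
y=np.radians(86.54-90); p=np.array(r[0])/1000-.006*np.array([np.cos(y),np.sin(y)])
bot.goto([*p,.12],rot(y)); bot.line_to([*p,.051],max_speed=.08); print(bot.current_contact_force())
bot.set_gripper(0.,8); print("open",bot.current_opening()*92,bot.current_contact_force(),bot.current_ee_pos(),bot.current_clock())
E
```

```text
dockL [ 42.47188704 -56.90066141]
dockR [43.22917556 52.58126039]
tab [63.20754482 -1.70747869]
tabL [63.17271436 -6.74948301]
tabR [63.24219868  3.33448926]
bird [80.97986817 93.39294501]
stop rear edge [-80.19001451   0.55553054]
stop front edge [-76.68824186   0.53661197]
stopbottom [-56.59705647   0.62450013]
(553.1568603515625, 65.8221435546875) [-14.69264603   3.04405206]
[-0.36488399  0.01233885 -0.37507297]
open 0.36567154515899014 [ 0.54700791  0.75471449 -0.65157847] [0.54715858 0.0661836  0.05099587] 5.6333
```

```bash
python3 - <<'E'
from h import *
import pickle
print(Ro.from_rotvec(bot.current_tool_rot()).as_matrix().round(2), bot.current_opening())
c=bot.read_camera("wrist"); s=bot.read_camera("side")
a=cv2.resize(s["pixels"][150:330,210:420],(560,480),interpolation=2)
b=cv2.resize(c["pixels"],(640,480))
cv2.imwrite("pics/g1.png",cv2.resize(np.hstack([b,a]),(800,320)))
E
```

```text
[[ 0.06  1.   -0.  ]
 [ 1.   -0.06 -0.  ]
 [-0.   -0.   -1.  ]] 0.003974690708249893
```

View pics/g1.png

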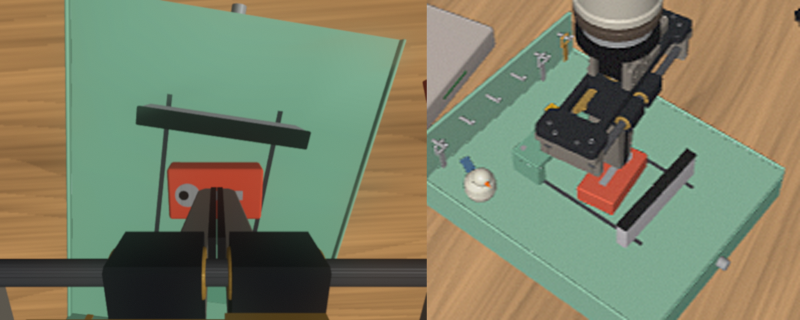

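```bash
python3 - <<'E'
from h import *
import pickle
s0=pickle.load(open("side0.pkl","rb")); s=bot.read_camera("side")
for c in(s0,s):
    r,b=coral(c,(270,200,370,300)); print(r, toorg(np.array(r[0])/1000)*1000)
print("tcp org",toorg(bot.current_ee_pos())*1000, proj(s,bot.current_ee_pos()))
bot.set_gripper(1.); print(bot.current_opening())
p=bot.current_ee_pos(); bot.line_to([p[0],p[1],.2],max_speed=.3)
bot.goto([*w(-.06,0,.165)],rot(YAW))
c=bot.read_camera("wrist");pickle.dump(c,open("w2.pkl","wb"))
r,b=coral(c,(270,200,390,310)); print(r, toorg(np.array(r[0])/1000)*1000)
cv2.imwrite("pics/w2.png",np.hstack([cv2.resize(c["pixels"][160:400,160:480],(480,360)),cv2.resize(s["pixels"][180:300,240:360],(300,360),interpolation=2)])); print(bot.current_clock())
E
```

```text
((550.2053833007812, 71.92084503173828), (86.52227783203125, 46.755008697509766), 88.70162200927734) [-18.84365873   8.39890688]
((551.1341552734375, 72.85175323486328), (46.21833038330078, 85.86121368408203), 0.31228211522102356) [-18.12791337   9.50204605]
tcp org [-20.62470065   2.17923843] [316.20012523 251.88585457]
1.0002704266429516
((553.2200317382812, 65.76263427734375), (72.86023712158203, 41.16891098022461), 86.83048248291016) [-14.61851577   2.99892244]
8.1417
```

View pics/w2.png

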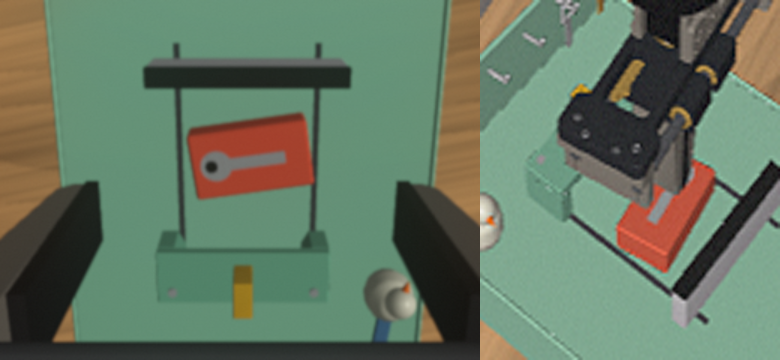

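The cover has not moved. The pads shut just above its top without any contact, so the real fingertips end about 20 mm or more above the reported TCP. I'll find the deck by feel with the open fingers astride the cover, then grip.

```bash
cat >> h.py <<'E'
def feel(vec,dist,step=.001,lim=4.,speed=.03):
    """step along unit vec until |force along vec| change exceeds lim; returns travelled, force"""
    v=np.array(vec,float); p=np.array(bot.current_ee_pos()); f0=np.array(bot.current_contact_force())@v; d=0;f=0
    while d<dist:
        d+=step; bot.line_to(list(p+v*d),max_speed=speed)
        f=np.array(bot.current_contact_force())@v-f0
        if abs(f)>lim: break
    return d,f
E
python3 - <<'E'
from h import *
y=np.radians(86.7-90); p=np.array([.5532,.0658])-.006*np.array([np.cos(y),np.sin(y)])
bot.goto([*p,.12],rot(y)); bot.line_to([*p,.050],max_speed=.1)
print(bot.current_contact_force()); t=bot.current_clock()
print(feel([0,0,-1],.034,.002,3.), bot.current_ee_pos(),bot.current_contact_force(),bot.current_clock()-t)
E
```

```text
[-0.44940491  0.44323122 -0.49576423]
(0.034000000000000016, np.float64(-0.9684177479942656)) [0.54780555 0.0661136  0.01670484] [-0.29856315  0.31073667  0.47265352] 4.25
```

```bash
python3 - <<'E'
from h import *
s=bot.read_camera("side");c=bot.read_camera("wrist")
a=cv2.resize(s["pixels"][170:310,230:370],(480,480),interpolation=2)
cv2.imwrite("pics/g2.png",cv2.resize(np.hstack([c["pixels"][:, 100:540],a]),(800,417)))
print(proj(s,bot.current_ee_pos()),proj(c,bot.current_ee_pos()),bot.current_clock(), toorg(bot.current_ee_pos()))
E
```

```text
[315.8496894  262.27221997] [324.02431629 270.38862974] 13.8167 [-0.01981785  0.00224395]
```

View pics/g2.png

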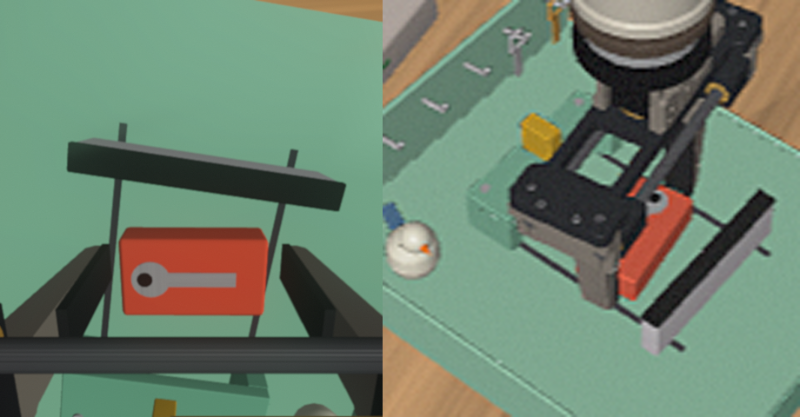

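The right panel shows the open fingers astride the cover near the deck. I'll go on down by feel, grip lightly, then square and centre the cover on the dock's y (about -2 mm by tab and dock edges).

```bash
python3 - <<'E'
from h import *
print(feel([0,0,-1],.016,.002,2.5), bot.current_ee_pos(),bot.current_contact_force())
d=np.array(bot.current_ee_pos()); bot.line_to([d[0],d[1],d[2]+.002])
bot.set_gripper(0.,6); print("mm",bot.current_opening()*92,bot.current_contact_force(),bot.current_clock(),bot.current_ee_pos())
E
```

```text
(0.012, np.float64(-4.755448959639097)) [0.54848867 0.06608068 0.00568281] [-1.18996055 -0.23092373  4.76680141]
mm 75.98667785128089 [ 0.5261836   0.4076916  -1.40952806] 15.9417 [0.5482953  0.06605788 0.00746631]
```

```bash
python3 - <<'E'
from h import *
z=bot.current_ee_pos()[2]-.045
bot.line_to(w(-.018,-.002,z),rot=rot(YAW),max_speed=.04)
print(bot.current_contact_force(),bot.current_opening()*92)
bot.line_to(w(.008,-.002,z),max_speed=.05)
print(bot.current_contact_force(),bot.current_opening()*92,toorg(bot.current_ee_pos()))
bot.set_gripper(1.); p=bot.current_ee_pos(); bot.line_to([p[0],p[1],.21],max_speed=.25)
bot.goto(w(-.06,0,.165),rot(YAW))
c=bot.read_camera("wrist")
r,b=coral(c,(250,200,410,350)); print(r,toorg(np.array(r[0])/1000)*1000, "rel deg",r[2]-np.degrees(YAW))
cv2.imwrite("pics/w3.png",cv2.resize(c["pixels"][170:390,220:460],None,fx=2.5,fy=2.5)); print(bot.current_clock())
E
```

```text
[ 0.07134624 -0.98653576 -0.62159304] 76.07811886494243
[ 0.32102578 -0.45469647  0.31047586] 76.04160112952167 [ 0.00833204 -0.00200594]
((579.4771118164062, 56.32801818847656), (72.66277313232422, 40.55350112915039), 78.11162567138672) [13.0235561  -0.79081336] rel deg 90.069254855767
18.725
```

View pics/w3.png

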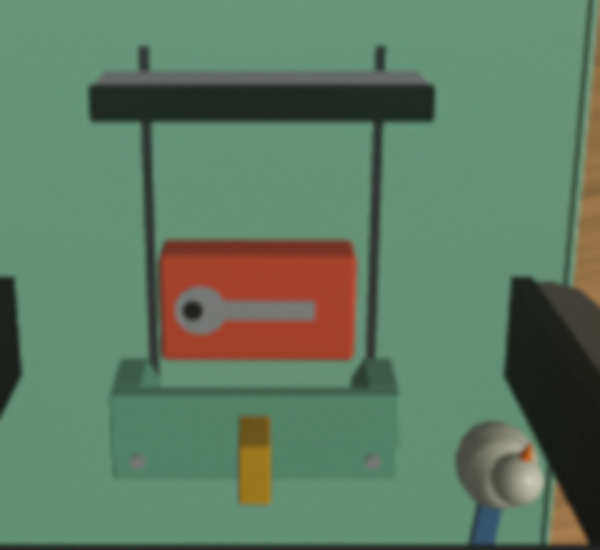

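Cover is square to 0.1° and about 1 mm off the dock's centre line, which the flare will take up. The way is clear. Next I'll push the stop from behind with closed fingers, by feel.

```bash
python3 - <<'E'
from h import *
Z=-.015
bot.set_gripper(0.)
bot.goto(w(-.118,-.002,.10),rot(YAW)); bot.line_to(w(-.118,-.002,Z),max_speed=.15)
ox=[*OX,0]
print(bot.current_contact_force())
print("stop touch",feel(ox,.045,.002,1.5,.05),toorg(bot.current_ee_pos())*1000)
x0=toorg(bot.current_ee_pos())[0]
bot.line_to(w(x0+.045,-.002,Z),max_speed=.05); print(np.array(bot.current_contact_force())[:2]@OX)
p=np.array(bot.current_ee_pos());f=0;log=[];d=0
while d<.06:
    d+=.0015; bot.line_to(list(p+d*np.array(ox)),max_speed=.04)
    f=-np.array(bot.current_contact_force())[:2]@OX; log.append((round(1000*(d+.045)),round(f,1)))
    if f>11: break
print(log,toorg(bot.current_ee_pos())*1000,bot.current_clock(),bot.current_contact_force())
E
```

```text
[0.90224437 0.89181288 0.99774808]
stop touch (0.030000000000000013, np.float64(-2.122372733381148)) [-86.71930401  -1.8493442 ]
-0.909689561368424
[(46, np.float64(2.5)), (48, np.float64(3.1)), (50, np.float64(2.9)), (51, np.float64(1.5)), (52, np.float64(3.1)), (54, np.float64(2.9)), (55, np.float64(1.9)), (57, np.float64(2.4)), (58, np.float64(3.2)), (60, np.float64(2.4)), (62, np.float64(3.0)), (63, np.float64(1.9)), (64, np.float64(2.1)), (66, np.float64(3.4)), (68, np.float64(2.9)), (69, np.float64(3.3)), (70, np.float64(2.4)), (72, np.float64(2.3)), (74, np.float64(2.9)), (75, np.float64(3.0)), (77, np.float64(2.3)), (78, np.float64(2.5)), (80, np.float64(2.6)), (81, np.float64(3.1)), (83, np.float64(2.6)), (84, np.float64(2.8)), (86, np.float64(2.5)), (87, np.float64(2.9)), (89, np.float64(3.4)), (90, np.float64(2.8)), (92, np.float64(2.9)), (93, np.float64(5.5)), (95, np.float64(10.0)), (96, np.float64(15.7))] [ 5.92430945 -2.06674391] 34.725 [-15.43749166   2.86772078   8.569779  ]
```

```bash
python3 - <<'E'
from h import *
p=np.array(bot.current_ee_pos());ox=np.array([*OX,0]);F=lambda:-np.array(bot.current_contact_force())[:2]@OX
bot.hold(.3);print(F(),toorg(bot.current_ee_pos())*1000,"err cmd")
q=np.array(w(.0095,-.002,-.015))
for k in range(6):
    if F()>18: break
    bot.line_to(list(np.array(w(.0075+.0007*k,-.002,-.015))),max_speed=.02); print(round(F(),1),toorg(bot.current_ee_pos())*1000)
bot.line_to(w(-.02,-.002,-.015),max_speed=.06); bot.line_to(w(-.02,-.002,.13),max_speed=.25)
bot.set_gripper(1.)
bot.goto(w(-.04,0,.165),rot(YAW)); bot.hold(.1)
import pickle
c=bot.read_camera("wrist");pickle.dump(c,open("w4.pkl","wb"))
cv2.imwrite("pics/w4.png",cv2.resize(c["pixels"][170:350,200:460],None,fx=3,fy=3)); print(bot.current_clock())
for n,P in(("stopfrontTop",w(.029,0,.036)),("stoprearTop",w(.017,0,.036)),("coverrear",w(.029,-.002,.022)),("dockfront",w(.045,-.002,.0325))): 
    u=proj(c,P); print(n,(u-[200,170])*3)
E
```

```text
15.389361545481638 [ 5.95967718 -2.07227624] err cmd
9.0 [ 5.89913693 -2.08117283]
9.8 [ 5.90467393 -2.08429497]
12.3 [ 5.93446929 -2.11680896]
15.3 [ 5.94083242 -2.09463261]
16.7 [ 5.93388027 -2.06749332]
18.5 [ 5.90073194 -2.09514051]
39.75
stopfrontTop [372.70402701 366.92400747]
stoprearTop [372.71517047 330.72127788]
coverrear [366.52645702 349.46685199]
dockfront [366.37784944 409.33473634]
```

View pics/w4.png

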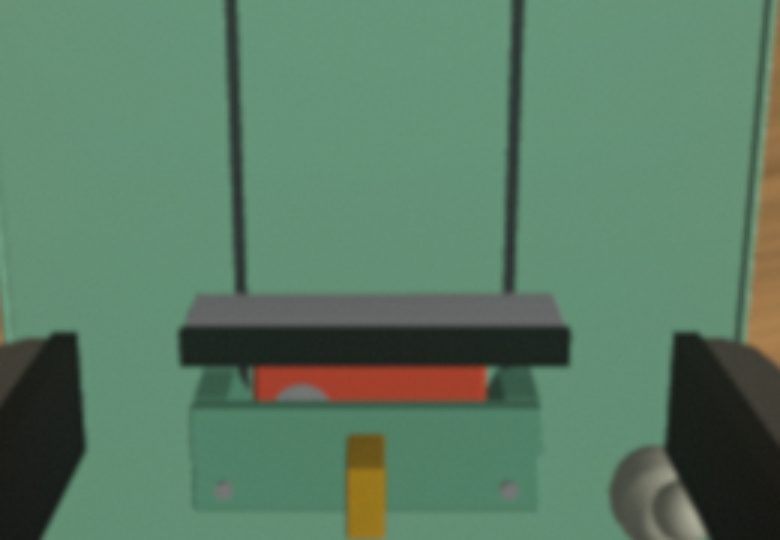

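The picture shows the stop snug behind the cover. Its front top edge is at row 365 and the dock's front edge at row 404, which is the gap predicted for fully home to within about 1 mm. Pressing from 9 to 18 N moved nothing, and the bird is undisturbed. I'm handing in.

```bash
python3 -c "
from h import *
print(bot.current_contact_force(),bot.current_clock()); bot.job_done()"
```

```text
[ 0.00106997 -0.22315363  0.12725892] 39.75
the job is handed in; nothing more can be done
```

The cover is plugged home and the stop is snug behind it; I handed the job in at 39.8 s. I gripped the cover lightly (6 N), squared and centred it on the dock, then pushed the stop from behind by feel until it resisted.

**Last checks:**
- **Square and centred:** before plugging, the cover was square to about 0.1° and about 1 mm off the dock's centre line. I did not measure its angle again once it was in the socket.
- **Push force:** it stayed near 3 N until about 93 mm of travel, then rose sharply. Pressing from 9 to 18 N moved the fingertips less than 0.1 mm, and 18.5 N was the hardest push.
- **Fully home:** in the last wrist picture the gap from stop to dock matches the fully-home value to within about 1 mm.
- **Other things:** the bird had not moved, and the robot was clear with no contact force. I did not check the bystanders on the table again, but the arm never worked near them.

**Disagreements:**
- **Tool length:** the real fingertips end about 40 mm short of the stated TCP, so my first grip closed on air above the cover. Nothing was touched, and I found the deck by feel instead.
- **Organiser position:** my estimate along its x was about 2 mm off by the dock's front face. For the final check I therefore relied on contact and on the stop-to-dock gap.

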